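Index the drilling table on by three stations

ROBOT

A 6-joint arm with a two-finger parallel gripper is mounted at the origin on the work surface. World frame = base frame: x ahead of the robot, y to its left, z up, the work surface at z = 0. Lengths are in mm, angles in rad, forces in N, time in s.
With the tool pointing down it reaches from about 350 to 775 mm from the base axis. Payload 7.3 kg.
Tool frame: the origin (TCP) lies on the mounting face of the last link; the fingertips stand 178 mm ahead of it and the grasp point (between the pads) lies 159 mm ahead of it; z points along the fingers, y is the line along which they close (so a half turn about z gives the same grasp; the last joint's range is limited). The gripper opens to 92 mm and grips with 3 to 60 N. Pads are 19 mm wide; open, the fingers measure 130 mm over their backs; the gripper's body (75 mm by 190 mm) begins 47 mm behind the grasp point.
Start: joints at [1.079, 0.342, 1.524, -0, 1.275, -0.146], TCP at [177.927, 493.933, 404.741] pointing down, gripper open.
Joint ranges: [-2.53, 2.53], [-0.77, 2.02], [0.04, 2.7], [-1, 4.14], [0.28, 2.66], [-3.11, 3.11]. Speed limits (rad/s): [2.57, 2.57, 3.14, 3.14, 3.14, 3.14].

INTERFACE

Orientations are given as [roll, pitch, yaw] about the fixed x, y, z axes, in that order (R = Rz(yaw) Ry(pitch) Rx(roll)).
In Python, from plant import bot, eyes, job, get_obs gives the robot as it stands (bot), with the cameras (eyes), the readings as plain functions and the job (job).
- The arm moves only by the tool shift_gripper, called in YAML: its name, and indented under it one key for each argument. Schema: {"type":"object","properties":{"increments":{"type":"array","items":{"type":"object","properties":{"finger_gap":{"type":"number"},"trans":{"type":"array","items":{"type":"number"},"minItems":3,"maxItems":3},"yaw":{"type":"number"}},"additionalProperties":false,"required":["finger_gap"]},"minItems":1,"maxItems":5},"only":{"type":"string"},"quiet":{"type":"boolean"},"lines":{"type":"string"}},"required":["increments"],"additionalProperties":false}. increments is a list of rows, 1 to 5 of them, each an object with the fields finger_gap (the finger opening in mm), trans (a list: dx, dy, dz in normalised numbers (1 is 750 mm)), yaw (a turn about the tool's z in normalised numbers (1 is 4 rad)); a field left out counts as zero (the opening has to be given); each row is the pose to reach, as a shift and turn from the pose commanded when the call began, along the tool's axes at that moment; what a row does not reach only later rows make up. A row lasts 1/8 s, in which the tool goes at most 62.5 mm and 0.188 rad, less where a joint would pass 70% of its speed; a pose out of reach is approached as far as the arm can. The fingers move at their own pace and stop on an object; the grip force is fixed at half the most. Time passes only in rows, so rows that do not move let the fingers close. The tool returns the time, the measured TCP pose, the force, the opening and the grip force at its end. only (a regular expression) keeps the lines of the reply that match it, lines (a string "A,B") keeps lines A to B, and quiet returns only ok. No shift or turn number may pass 1 either way. Input that does not fit is refused with a message, and nothing moves.
- get_obs(): the state, without advancing time (a new reading comes with each control period).
- eyes.capture(name): name is "scene" or "side" or "wrist"; returns a dict with "color" (400x640x3 uint8, red, green, blue), "K" (3x3 intrinsics, pixels), "R" (3x3) and "t" (3): a world point X has camera coordinates R X + t. Camera axes: x right, y down, z forward; pixel columns grow to the right and rows downward; lengths in mm; the calibration is good to about 2 mm. The wrist camera is an equidistant fisheye: a pixel r from the principal point sees the ray r / f radians off the axis. A picture is of the moment at which its call begins. There is no depth.
- job.close_job(): hands the job in; it is judged then, once.
The state is a dict: "time": time; "joint_positions": joint angles; "dq": joint speeds; "tau": joint torques, N m; "tool_pos": TCP position; "tcp_rot": TCP orientation; "contact_force": force on the tool from outside, world axes, zero at the start; "moment": the same for the moment, N m; "grip_width": finger opening in mm; "finger_force": force on a finger pad.
Only numpy, scipy, OpenCV 4.12 (cv2) and the standard library are available. Lean on these libraries where they do the work, as an engineer would, in place of code of your own. Each camera call takes 0.05 s, during which the arm holds its last target. There are 200 camera calls.

TASK

The indexing table with the red lever must move its flange on by three stations, so that the yellow-ringed hole ends under the brass drill guide. Press its red lever right down to its stop and let it spring all the way back up, exactly three times. Leave the lever of the blue one alone.

Things in the scene. Friction and masses are not known exactly. Their poses are not given: they have to be found in the camera images.
- red_pad (a point): Middle of the top face of the red press pad (40 x 40 x 12 mm) at the end of a 150 mm steel lever on the robot side of a grey indexing table (150 mm square, round plate, green guide post to 142 mm; fixed on packing 0 to 30 mm high; place, height, yaw vary). Moves with the lever: 111 to 141 mm above the bench at rest, at the stop 53 mm lower and 7 mm farther out. Its x axis points from pad to table.
- red_lever (a joint): Angle of the red lever, rad: 0 at rest (up), 0.36 fully down at its stop; a spring returns it. Pressing at the pad takes about 2 N at first, 8 to 10 N near the stop. After some free play, one full stroke moves the plate on by one station through a ratchet; the way back leaves the plate where it is.
- red_plate (a joint): Angle of the round plate with the flange (eight holes, one ringed yellow) on the red-lever table, rad, positive counter-clockwise from above; about 0 at the start. One station is 0.785 rad (45 degrees), three are 2.356. A stroke can only move it forward. The brass drill guide is on the side away from the lever.
- blue_lever (a joint): Angle of the lever of a second, otherwise alike indexing table whose press pad is blue, rad: 0 at rest, 0.36 fully down. To be left alone.

How it is judged:
By the outcome, as a careful person would: the job done as asked, in the order asked, and still so for the second after the job is handed in, with the robot touching nothing.
It also fails if it takes over 42 s, if anything falls off the work surface, if the arm or the gripper's body presses on something with over 40 N, if the wrist force passes 120 N, or if a joint passes its speed limit or range.

## Working session

There is one attempt and no reset: what is moved stays moved. The work goes in short steps, Python scripts to look and compute and a tool call to move; the robot and the scene stay as the last step left them, time stands still between calls to the robot, and variables do not carry over. Pictures are saved under pics/ and viewed, at most 10 in all, crops included, and the job is handed in when it is done.

```bash
ls; mkdir -p pics; python3 - <<'E'
from plant import bot, eyes, job, get_obs
import cv2,numpy as np
o=get_obs();print({k:np.round(v,3).tolist() for k,v in o.items()})
a=[]
for n in("scene","side"):
    c=eyes.capture(n);np.savez(f"pics/{n}0.npz",**c);a.append(c["color"][:,:,::-1]);print(c["K"],c["R"],c["t"])
cv2.imwrite("pics/s0.png",a[0]);cv2.imwrite("pics/d0.png",a[1])
E
```

```text
pics
plant.py
{'time': 0.0, 'joint_positions': [1.079, 0.343, 1.525, -0.0, 1.275, -0.146], 'dq': [-0.001, 0.0, 0.001, 0.001, -0.0, 0.002], 'tau': [0.001, -43.124, -24.422, 0.072, 0.056, -0.0], 'tool_pos': [177.856, 493.818, 404.05], 'tcp_rot': [-3.14, -0.0, 2.796], 'contact_force': [-0.105, 0.394, 0.09], 'moment': [-0.068, 0.006, -0.061], 'finger_force': 0.0, 'grip_width': 91.716}
[[400.31827549   0.         319.20796297]
 [  0.         400.31827549 198.81759765]
 [  0.           0.           1.        ]] [[ 0.41647634  0.90902392 -0.01493222]
 [ 0.71643257 -0.33826211 -0.61016647]
 [-0.55970692  0.24342197 -0.79213251]] [-214.59201592 -370.56105246 1465.67528608]
[[467.78867316   0.         321.18721062]
 [  0.         467.78867316 197.92124467]
 [  0.           0.           1.        ]] [[ 0.75784592 -0.65205369  0.02226061]
 [-0.39910427 -0.49030786 -0.77479932]
 [ 0.51612531  0.5782942  -0.63181522]] [-484.48850202  310.20280742  935.07116333]
```

View pics/s0.png

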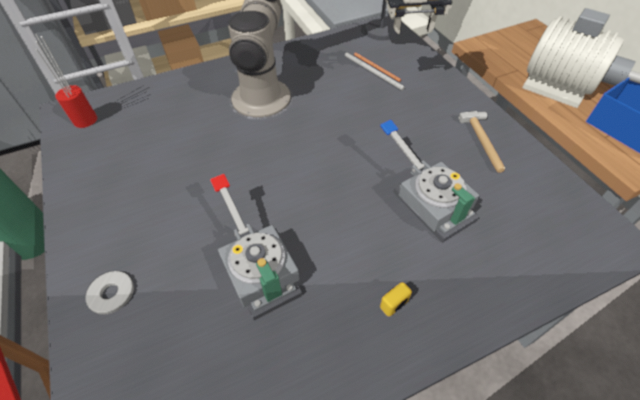

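View pics/d0.png

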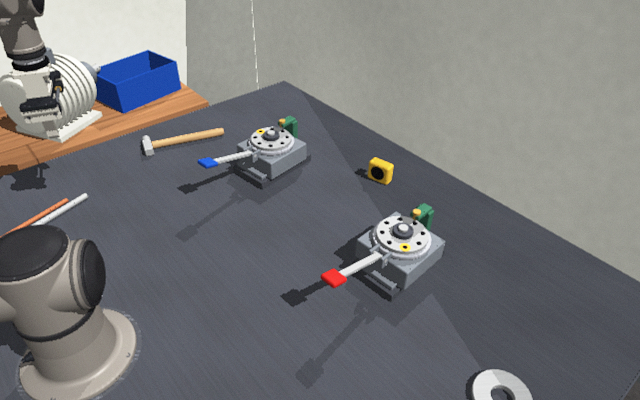

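The scene view shows the red pad at (220,183) and its plate hub at (256,251), with the blue table well away at (390,127). In the side view the red pad is at (333,278) and the hub at (403,229).

```bash
cat > h.py <<'E'
import numpy as np,cv2
def tri(views):  # [(cam,(u,v))] least-squares ray intersection
    A=np.zeros((3,3));b=np.zeros(3);L=[]
    for c,p in views:
        d=c["R"].T@np.linalg.inv(c["K"])@[*p,1];d/=np.linalg.norm(d);o=-c["R"].T@c["t"]
        P=np.eye(3)-np.outer(d,d);A+=P;b+=P@o;L.append((P,o))
    X=np.linalg.solve(A,b);return X,[np.linalg.norm(P@(X-o)) for P,o in L]
def redtop(c,box):
    x0,y0,x1,y1=box;im=c["color"][y0:y1,x0:x1].astype(int)
    r=(im[...,0]>100)&(im[...,1]<70)&(im[...,2]<70)
    v=im[...,0];thr=v[r].max()*0.85;m=r&(v>thr)
    ys,xs=np.nonzero(m);ya,xa=np.nonzero(r)
    return (xs.mean()+x0,ys.mean()+y0),m.sum(),(xa.mean()+x0,ya.mean()+y0),r.sum()
E
python3 - <<'E'
from h import *
s=dict(np.load("pics/scene0.npz"));d=dict(np.load("pics/side0.npz"))
a=redtop(s,(200,165,245,200));b=redtop(d,(310,260,360,295));print(a,b)
X,e=tri([(s,a[0]),(d,b[0])]);print(X,e)
X2,e=tri([(s,a[2]),(d,b[2])]);print(X2,e)
H,e=tri([(s,(256,251)),(d,(403,229))]);print(H,e)
x=H-X;print("yaw",np.arctan2(x[1],x[0]),np.hypot(*x[:2]))
E
```

```text
((np.float64(219.52727272727273), np.float64(182.02424242424243)), np.int64(165), (np.float64(219.6549707602339), np.float64(182.093567251462)), np.int64(171)) ((np.float64(334.27753303964755), np.float64(276.8193832599119)), np.int64(227), (np.float64(333.3076923076923), np.float64(277.8528428093646)), np.int64(299))
[ 447.4775063  -256.04817119  129.70968153] [np.float64(2.0871472431712195), np.float64(2.0871472431712883)]
[ 445.62382004 -255.55814404  127.37945436] [np.float64(1.9130755576481635), np.float64(1.9130755576481013)]
[ 675.69998696 -237.63888082  112.81867713] [np.float64(3.4185394779398033), np.float64(3.4185394779399347)]
yaw 0.08048952008396382 228.96375838109887
```

The manual's scale: shifts go in shares of 750 mm and turns go in shares of 4 rad. Converting my numbers, -246 mm / 750 = -0.328, -173 mm / 750 = -0.2307, -0.426 rad / 4 = -0.1065.

```bash
cat >> h.py <<'E'
def to(x,y,ztip):
    from plant import bot, eyes, job, get_obs
    from scipy.spatial.transform import Rotation as Ro
    o=get_obs();R=Ro.from_euler("xyz",o["tcp_rot"]).as_matrix()
    print("t",o["time"],"shift",np.round(R.T@(np.array([x,y,ztip+178])-o["tool_pos"]),1),"yaw",o["tcp_rot"][2],"tip",np.round(o["tool_pos"]-[0,0,178],1),"f",np.round(o["contact_force"],1))
E
```

shift_gripper:
  increments:
    - {"finger_gap": 0,"trans": [-0.0653,-0.0467,0],"yaw": -0.025}
    - {"finger_gap": 0,"trans": [-0.1307,-0.092,0],"yaw": -0.05}
    - {"finger_gap": 0,"trans": [-0.196,-0.1387,0],"yaw": -0.075}
    - {"finger_gap": 0,"trans": [-0.2627,-0.184,0],"yaw": -0.1065}
    - {"finger_gap": 0,"trans": [-0.328,-0.2307,0],"yaw": -0.1065}

```text
time: 0.72
tool_pos: [351.5, 246.1, 404.6]
tcp_rot: [3.142, 0.0, -3.06]
contact_force: [0.9, 0.1, 0.1]
grip_width: 46.3
finger_force: 0.0
```

```bash
python3 -c "
from h import to
to(430,0,200)"
```

```text
t 0.725 shift [ -58.2 -251.7   26.6] yaw -3.059731582526836 tip [351.5 246.1 226.6] f [0.9 0.1 0.1]
```

To row units: -252 mm / 750 = -0.336, -201 mm / 750 = -0.268.

shift_gripper:
  increments:
    - {"finger_gap": 0,"trans": [-0.016,-0.0667,0]}
    - {"finger_gap": 0,"trans": [-0.032,-0.1333,0]}
    - {"finger_gap": 0,"trans": [-0.048,-0.2013,0]}
    - {"finger_gap": 0,"trans": [-0.064,-0.268,0]}
    - {"finger_gap": 0,"trans": [-0.08,-0.336,0]}

```text
time: 1.35
tool_pos: [430.9, -0.3, 404.6]
tcp_rot: [3.141, -0.0, -3.061]
contact_force: [1.1, 0.1, -0.2]
grip_width: 1.1
finger_force: 0.0
```

```bash
python3 -c "
from h import to
to(447,-256,160)"
```

```text
t 1.35 shift [   4.4 -256.2   66.5] yaw -3.061472114875692 tip [ 4.309e+02 -3.000e-01  2.266e+02] f [ 1.1  0.1 -0.2]
```

To row units: -255 mm / 750 = -0.34, -220 mm / 750 = -0.2933.

shift_gripper:
  increments:
    - {"finger_gap": 0,"trans": [0,-0.0733,0.02]}
    - {"finger_gap": 0,"trans": [0,-0.1467,0.04]}
    - {"finger_gap": 0,"trans": [0,-0.22,0.06]}
    - {"finger_gap": 0,"trans": [0,-0.2933,0.08]}
    - {"finger_gap": 0,"trans": [0,-0.34,0.088]}

```text
time: 1.98
tool_pos: [450.7, -255.1, 337.3]
tcp_rot: [3.14, -0.001, -3.063]
contact_force: [0.5, -0.0, -0.2]
grip_width: 0.3
finger_force: 0.0
```

```bash
python3 -c "
from h import to
to(447,-256,160)"
python3 - <<'E'
from plant import bot, eyes, job, get_obs
import cv2,numpy as np
c=eyes.capture("wrist");d=eyes.capture("side")
cv2.imwrite("pics/w1.png",c["color"][:,:,::-1]);cv2.imwrite("pics/d1.png",d["color"][150:350,250:500,::-1].repeat(3,0).repeat(3,1)[:600,:750])
E
```

```text
t 1.975 shift [ 3.8 -0.6 -0.7] yaw -3.063153951296211 tip [ 450.7 -255.1  159.3] f [ 0.5 -0.  -0.2]
```

View pics/w1.png

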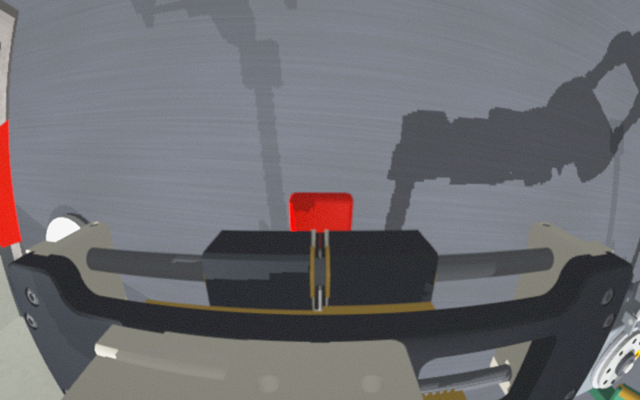

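View pics/d1.png

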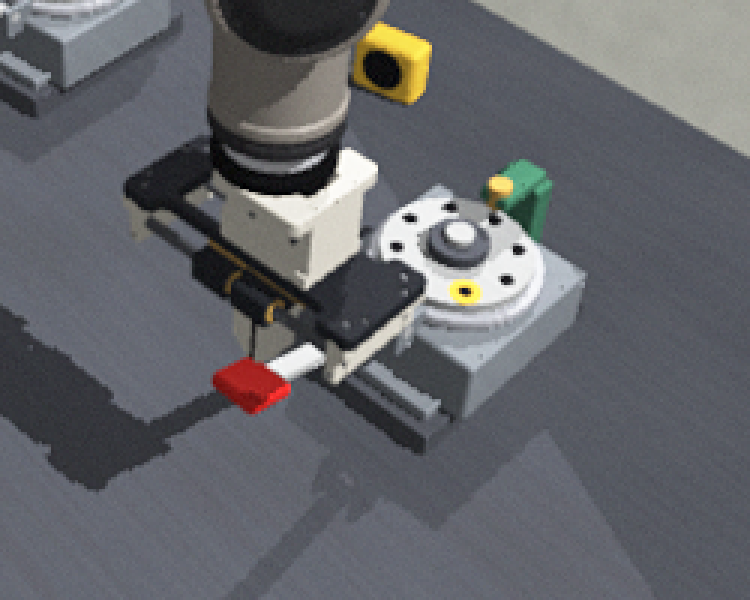

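The wrist view shows the pad centred under the fingers, at column 321. The side crop shows the gripper clear of the plate, with the yellow hole three stations before the guide. I'm pressing now.

To row units: 40 mm / 750 = 0.0533, 32 mm / 750 = 0.0427.

shift_gripper:
  increments:
    - {"finger_gap": 0,"trans": [0.0093,-0.0013,0.016]}
    - {"finger_gap": 0,"trans": [0.0093,-0.0013,0.032]}
    - {"finger_gap": 0,"trans": [0.0093,-0.0013,0.0427]}
    - {"finger_gap": 0,"trans": [0.0093,-0.0013,0.0533]}
    - {"finger_gap": 0,"trans": [0.0093,-0.0013,0.0533]}

```text
time: 2.7
tool_pos: [444.4, -254.0, 298.3]
tcp_rot: [3.141, -0.0, -3.061]
contact_force: [0.1, 1.0, 2.2]
grip_width: 0.5
finger_force: 0.9
```

shift_gripper:
  increments:
    - {"finger_gap": 0,"trans": [0,0,0.0107]}
    - {"finger_gap": 0,"trans": [0,0,0.0213]}
    - {"finger_gap": 0,"trans": [0,0,0.032]}
    - {"finger_gap": 0,"trans": [0,0,0.04]}
    - {"finger_gap": 0,"trans": [0,0,0.04]}

```text
time: 3.32
tool_pos: [443.7, -254.5, 268.7]
tcp_rot: [-3.142, -0.002, -3.061]
contact_force: [-4.4, -0.7, 5.9]
grip_width: 0.4
finger_force: 2.7
```

shift_gripper:
  increments:
    - {"finger_gap": 0,"trans": [0,0,0.0027]}
    - {"finger_gap": 0,"trans": [0,0,0.0053]}
    - {"finger_gap": 0,"trans": [0,0,0.0053]}

```text
time: 3.7
tool_pos: [443.8, -254.5, 265.1]
tcp_rot: [-3.141, -0.001, -3.061]
contact_force: [-5.6, -0.6, 7.0]
grip_width: 0.6
finger_force: 3.9
```

To row units: 6 mm / 750 = 0.008, 4 mm / 750 = 0.0053.

shift_gripper:
  increments:
    - {"finger_gap": 0,"trans": [0.0013,0,0.0027]}
    - {"finger_gap": 0,"trans": [0.0013,0,0.0053]}
    - {"finger_gap": 0,"trans": [0.0013,0,0.008]}
    - {"finger_gap": 0,"trans": [0.0013,0,0.008]}

```text
time: 4.2
tool_pos: [443.4, -254.5, 259.4]
tcp_rot: [-3.141, 0.001, -3.061]
contact_force: [-2.7, 1.4, 7.3]
grip_width: 0.4
finger_force: 3.9
```

shift_gripper:
  increments:
    - {"finger_gap": 0,"trans": [0.0013,0,0.0027]}
    - {"finger_gap": 0,"trans": [0.0013,0,0.0053]}
    - {"finger_gap": 0,"trans": [0.0013,0,0.0053]}

```text
time: 4.58
tool_pos: [443.0, -254.4, 257.0]
tcp_rot: [-3.14, 0.004, -3.061]
contact_force: [-2.8, 5.1, 19.4]
grip_width: 0.5
finger_force: 9.8
```

To row units: 2 mm / 750 = 0.0027.

shift_gripper:
  increments:
    - {"finger_gap": 0,"trans": [0,0,0.0027]}
    - {"finger_gap": 0,"trans": [0,0,0.0027]}

```text
time: 4.82
tool_pos: [443.0, -254.4, 256.1]
tcp_rot: [-3.139, 0.004, -3.061]
contact_force: [-4.1, 7.2, 30.4]
grip_width: 0.1
finger_force: 15.0
```

```bash
python3 - <<'E'
from plant import bot, eyes, job, get_obs
import cv2
d=eyes.capture("side")
cv2.imwrite("pics/d2.png",cv2.resize(d["color"][150:350,250:500,::-1],(750,600)))
E
```

```text
(no output)
```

View pics/d2.png

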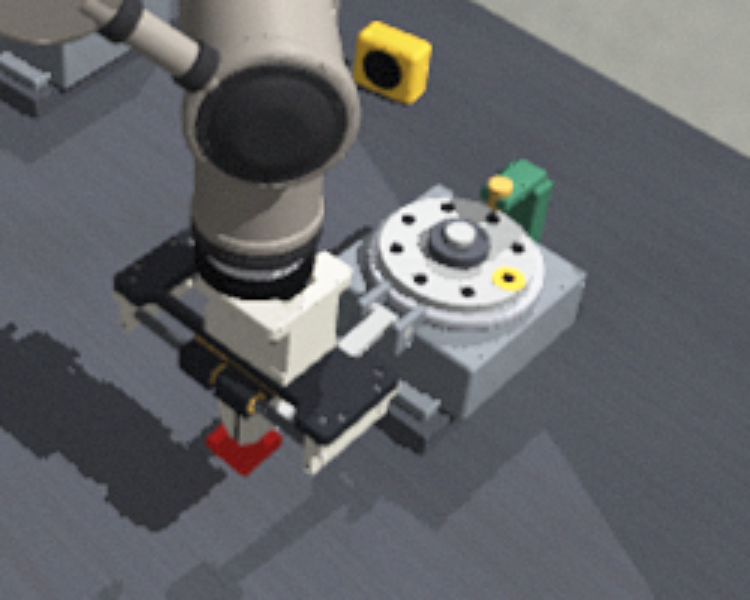

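The picture shows the yellow ring one station on, at (508,277), with the lever at its stop. I'll release it fully.

To row units: -75 mm / 750 = -0.1, -60 mm / 750 = -0.08.

shift_gripper:
  increments:
    - {"finger_gap": 0,"trans": [0,0,-0.02]}
    - {"finger_gap": 0,"trans": [0,0,-0.04]}
    - {"finger_gap": 0,"trans": [0,0,-0.06]}
    - {"finger_gap": 0,"trans": [0,0,-0.08]}
    - {"finger_gap": 0,"trans": [0,0,-0.1]}

```text
time: 5.5
tool_pos: [442.0, -254.4, 328.3]
tcp_rot: [3.141, -0.001, -3.061]
contact_force: [-0.4, -0.1, 0.2]
grip_width: 0.6
finger_force: 0.0
```

shift_gripper:
  increments:
    - {"finger_gap": 0}
    - {"finger_gap": 0}
    - {"finger_gap": 0}
    - {"finger_gap": 0}

```text
time: 6.0
tool_pos: [442.2, -254.4, 327.2]
tcp_rot: [3.141, -0.001, -3.061]
contact_force: [-0.6, -0.9, -0.0]
grip_width: 0.6
finger_force: 0.0
```

```bash
python3 - <<'E'
from h import *
from plant import bot, eyes, job, get_obs
d=eyes.capture("side");print(redtop(d,(310,255,360,310)))
E
```

```text
((np.float64(342.38461538461536), np.float64(278.61538461538464)), np.int64(13), (np.float64(333.2128514056225), np.float64(279.1124497991968)), np.int64(249))
```

Pad is back at rest. Stroke 2.

To row units: 48 mm / 750 = 0.064, 40 mm / 750 = 0.0533.

shift_gripper:
  increments:
    - {"finger_gap": 0,"trans": [0,0,0.016]}
    - {"finger_gap": 0,"trans": [0,0,0.032]}
    - {"finger_gap": 0,"trans": [0,0,0.0427]}
    - {"finger_gap": 0,"trans": [0,0,0.0533]}
    - {"finger_gap": 0,"trans": [0,0,0.064]}

```text
time: 6.68
tool_pos: [441.7, -254.5, 279.6]
tcp_rot: [3.141, -0.002, -3.061]
contact_force: [-6.4, 0.1, 9.1]
grip_width: 0.2
finger_force: 4.4
```

shift_gripper:
  increments:
    - {"finger_gap": 0,"trans": [0,0,0.0093]}
    - {"finger_gap": 0,"trans": [0,0,0.0187]}
    - {"finger_gap": 0,"trans": [0,0,0.024]}
    - {"finger_gap": 0,"trans": [0,0,0.028]}
    - {"finger_gap": 0,"trans": [0,0,0.032]}

```text
time: 7.3
tool_pos: [441.6, -254.6, 256.3]
tcp_rot: [3.141, -0.002, -3.061]
contact_force: [-10.3, 2.3, 25.7]
grip_width: 0.2
finger_force: 13.1
```

shift_gripper:
  increments:
    - {"finger_gap": 0,"trans": [0,0,0.0027]}
    - {"finger_gap": 0,"trans": [0,0,0.004]}
    - {"finger_gap": 0,"trans": [0,0,0.004]}

```text
time: 7.68
tool_pos: [441.5, -254.4, 255.5]
tcp_rot: [-3.141, -0.001, -3.061]
contact_force: [-13.7, 5.2, 33.5]
grip_width: 0.2
finger_force: 17.3
```

```bash
python3 - <<'E'
from plant import bot, eyes, job, get_obs
import cv2
d=eyes.capture("side")
cv2.imwrite("pics/d3.png",cv2.resize(d["color"][150:350,250:500,::-1],(750,600)))
E
```

```text
(no output)
```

View pics/d3.png

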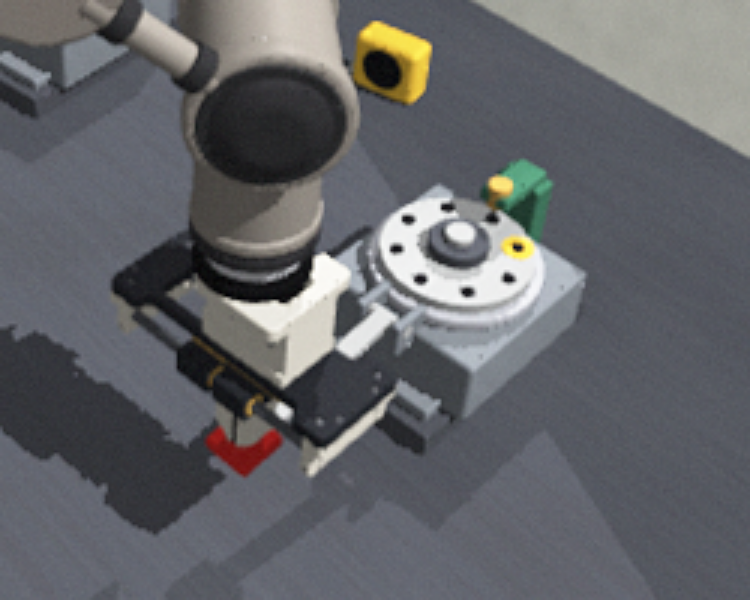

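The yellow ring is now two stations on, at (518,247). Next come the release and stroke 3.

To row units: -75 mm / 750 = -0.1, -60 mm / 750 = -0.08.

shift_gripper:
  increments:
    - {"finger_gap": 0,"trans": [0,0,-0.02]}
    - {"finger_gap": 0,"trans": [0,0,-0.04]}
    - {"finger_gap": 0,"trans": [0,0,-0.06]}
    - {"finger_gap": 0,"trans": [0,0,-0.08]}
    - {"finger_gap": 0,"trans": [0,0,-0.1]}

```text
time: 8.35
tool_pos: [442.2, -254.4, 328.4]
tcp_rot: [3.141, -0.0, -3.061]
contact_force: [-0.8, -0.1, 0.9]
grip_width: 0.3
finger_force: 0.0
```

shift_gripper:
  increments:
    - {"finger_gap": 0}
    - {"finger_gap": 0}
    - {"finger_gap": 0}
    - {"finger_gap": 0}

```text
time: 8.85
tool_pos: [442.2, -254.5, 327.2]
tcp_rot: [3.141, -0.001, -3.061]
contact_force: [0.5, 0.9, -0.3]
grip_width: 0.8
finger_force: 0.0
```

```bash
python3 - <<'E'
from h import *
from plant import bot, eyes, job, get_obs
d=eyes.capture("side");print(redtop(d,(310,255,360,310)))
E
```

```text
((np.float64(342.1666666666667), np.float64(278.4166666666667)), np.int64(12), (np.float64(333.248), np.float64(279.128)), np.int64(250))
```

To row units: 48 mm / 750 = 0.064, 40 mm / 750 = 0.0533.

shift_gripper:
  increments:
    - {"finger_gap": 0,"trans": [0,0,0.016]}
    - {"finger_gap": 0,"trans": [0,0,0.032]}
    - {"finger_gap": 0,"trans": [0,0,0.0427]}
    - {"finger_gap": 0,"trans": [0,0,0.0533]}
    - {"finger_gap": 0,"trans": [0,0,0.064]}

```text
time: 9.52
tool_pos: [441.7, -254.5, 279.5]
tcp_rot: [3.141, -0.002, -3.061]
contact_force: [-6.6, 0.0, 9.6]
grip_width: 0.3
finger_force: 4.4
```

shift_gripper:
  increments:
    - {"finger_gap": 0,"trans": [0,0,0.0093]}
    - {"finger_gap": 0,"trans": [0,0,0.0187]}
    - {"finger_gap": 0,"trans": [0,0,0.024]}
    - {"finger_gap": 0,"trans": [0,0,0.028]}
    - {"finger_gap": 0,"trans": [0,0,0.032]}

```text
time: 10.15
tool_pos: [441.6, -254.6, 256.3]
tcp_rot: [3.141, -0.002, -3.061]
contact_force: [-10.4, 2.7, 24.8]
grip_width: 0.5
finger_force: 13.1
```

shift_gripper:
  increments:
    - {"finger_gap": 0,"trans": [0,0,0.0027]}
    - {"finger_gap": 0,"trans": [0,0,0.004]}
    - {"finger_gap": 0,"trans": [0,0,0.004]}

```text
time: 10.52
tool_pos: [441.5, -254.4, 255.5]
tcp_rot: [-3.141, -0.001, -3.061]
contact_force: [-13.0, 3.9, 33.1]
grip_width: 0.4
finger_force: 17.3
```

To row units: -115 mm / 750 = -0.1533, -75 mm / 750 = -0.1.

shift_gripper:
  increments:
    - {"finger_gap": 0,"trans": [0,0,-0.02]}
    - {"finger_gap": 0,"trans": [0,0,-0.04]}
    - {"finger_gap": 0,"trans": [0,0,-0.0667]}
    - {"finger_gap": 0,"trans": [0,0,-0.1]}
    - {"finger_gap": 0,"trans": [0,0,-0.1533]}

```text
time: 11.15
tool_pos: [442.2, -254.3, 367.5]
tcp_rot: [3.139, -0.002, -3.061]
contact_force: [0.7, 0.4, 0.3]
grip_width: 0.5
finger_force: 0.0
```

shift_gripper:
  increments:
    - {"finger_gap": 0,"trans": [0,0,-0.0133]}
    - {"finger_gap": 0,"trans": [0,0,-0.0133]}
    - {"finger_gap": 0,"trans": [0,0,-0.0133]}
    - {"finger_gap": 0,"trans": [0,0,-0.0133]}

```text
time: 11.65
tool_pos: [442.2, -254.4, 376.5]
tcp_rot: [3.14, -0.002, -3.061]
contact_force: [0.2, 0.4, 0.1]
grip_width: 0.2
finger_force: 0.0
```

```bash
python3 - <<'E'
from h import *
from plant import bot, eyes, job, get_obs
d=eyes.capture("side");print(redtop(d,(310,255,360,310)))
cv2.imwrite("pics/d4.png",cv2.resize(d["color"][100:350,200:500,::-1],(720,600)))
E
```

```text
((np.float64(334.7276995305164), np.float64(277.2488262910798)), np.int64(213), (np.float64(333.0750853242321), np.float64(277.99658703071674)), np.int64(293))
```

View pics/d4.png

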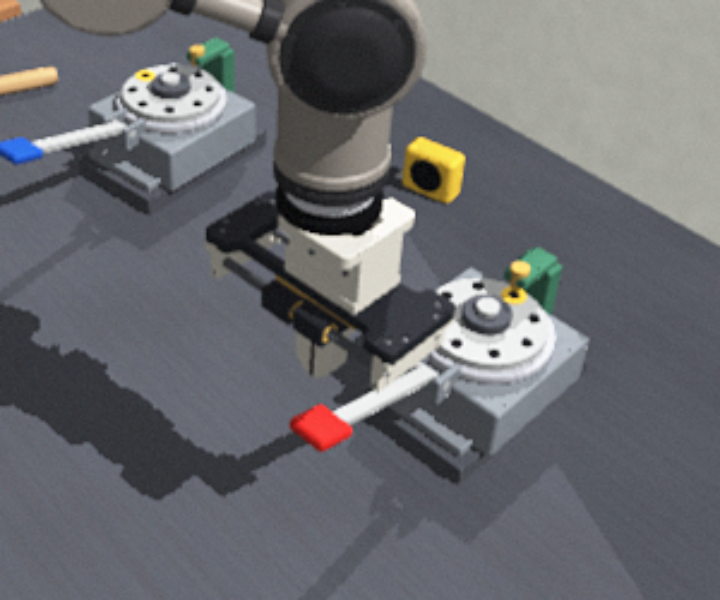

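The yellow-ringed hole is under the brass guide at (515,295), the red lever is fully up, the gripper is clear, and the blue lever is untouched.

```bash
python3 -c "
from plant import bot, eyes, job, get_obs
print(job.close_job())"
```

```text
the job is handed in; nothing more can be done
None
```

I pressed the red lever to its stop and let it spring fully back three times; the last picture shows the yellow-ringed hole under the brass guide and the blue lever up and untouched, and the job was handed in at about 11.7 s.

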